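# Seat the tube block on its parallels

### The arm

A 6-joint arm with a two-finger parallel gripper is mounted at the origin on the work surface. World frame = base frame: x ahead of the robot, y to its left, z up, the work surface at z = 0. Lengths are in mm, angles in rad, forces in N, time in s.
With the tool pointing down it reaches from about 400 to 925 mm from the base axis. Payload 12.5 kg.
Tool frame: the origin (TCP) lies at the very end of the fingers, on their centre line; the grasp point (between the pads) lies 19 mm behind it; z points along the fingers, x is the direction in which the jaws open and shut, and the axes are right-handed (so a half turn about z gives the same grasp; the last joint's range is limited). The gripper opens to 95 mm and grips with 3 to 60 N. Pads are 20 mm wide; open, the fingers measure 119 mm over their backs; the gripper's body (75 mm by 180 mm) begins 59 mm behind the grasp point.
Start: joints at [-1.351, 0.491, 1.559, -0, 1.092, -0.106], TCP at [200.065, -592.132, 214.661] pointing down, gripper open.
Joint ranges: [-3.1, 3.1], [-0.84, 2.19], [0.05, 2.79], [-1.13, 4.28], [0.06, 2.93], [-2.69, 2.69]. Speed limits (rad/s): [2.22, 2.22, 2.79, 3.14, 3.14, 3.14].

### API

Orientations are given as [roll, pitch, yaw] about the fixed x, y, z axes, in that order (R = Rz(yaw) Ry(pitch) Rx(roll)).
In Python, from cell import env gives the robot as it stands.
- The arm moves only by the tool arm_command, never from a script. Its argument "motion" is one flat list of numbers, 7 for each row, row after row: the opening, from -1 (shut) to 1 (fully open), then the shift along the tool's x, y, z in mm, then the turn, a rotation vector about the tool's x, y, z in degrees. In form: [fingers, dx, dy, dz, rx, ry, rz, fingers, dx, dy, dz, rx, ry, rz, ...]. A call has 1 to 20 rows; each row is the pose to reach, as a shift and turn from the pose commanded when the call began, along the tool's axes at that moment; what a row does not reach only later rows make up. A row lasts 1/10 s, in which the tool goes at most 50 mm and 8.59 degrees, less where a joint would pass 70% of its speed; a pose out of reach is approached as far as the arm can. A call with a gripper value outside its range is refused whole. The fingers move at their own pace and stop on an object; the grip force is fixed at half the most. Time passes only in rows, so rows that repeat a pose let the fingers close. It gives the time, the measured TCP pose, the force and the opening at its end, in the units of the state.
- env.state(): the state, without advancing time (a new reading comes with each control period).
- env.read_camera(name): name is "scene" or "top" or "wrist"; returns (picture, depth): 420x560x3 uint8, red, green, blue; 420x560 float32, mm along the optical axis (not along the pixel's ray), 0 where there is no reading.
- env.calibration(name): a dict with "fx", "fy", "cx", "cy" (pixels), "cam_to_world" (4x4, takes a point from camera to world coordinates). Camera axes: x right, y down, z forward; pixel columns grow to the right and rows downward; lengths in mm; the calibration is good to about 2 mm. A picture is of the moment at which its call begins: read the wrist's pose just before it. calibration takes no time and is no camera call; for the wrist camera it gives the pose at the moment of the call.
- env.job_done(): hands the job in, once; it reports no verdict.
Trained networks look in the newest picture that a camera, given by its name, has taken for a name from the list of things; names that differ only in an ending like _2 or _b are one class to them, and where a whole thing is asked for, a point or a joint stands for the part that bears it (a point fixed in the world has none). Each returns a list of dicts, best first, with "confidence" (0 to 1); they miss things now and then, are a little off and sometimes report something else, mostly with a low value. They report only what shows in the picture. A call takes as long as a camera call.
- env.recognise(camera, label): "location" ([column, row] in pixels, amid what is visible of it).
- env.silhouettes(camera, label): "region" (420x560 bool, what is visible of it) and "location" ([column, row] in pixels, amid what is visible of it).
- env.spot_point(camera, label): "location" ([column, row] in pixels: a listed point, or the origin of a listed thing).
The state is a dict: "t": time; "joints": joint angles; "qvel": joint speeds; "tau": joint torques, N m; "eef_pos": TCP position; "tcp_rot": TCP orientation; "ft_force": force on the tool from outside, world axes, zero at the start; "moment": the same for the moment, N m; "opening": opening from 0.0 (shut) to 1.0 (fully open).
Only numpy, scipy, OpenCV 4.12 (cv2) and the standard library are available. Lean on these libraries where they do the work, as an engineer would, in place of code of your own. Each camera call takes 0.05 s, during which the arm holds its last target.

### The job

The aluminium tube block in the blue vise is sitting too high, so the two steel parallels under it are loose. Take the white nylon punch by its blue handle (not the brass one, and not with the bare gripper: they would mark the block) and tap or press straight down on the middle of the block until it is fully home and both parallels are held tight beneath it. Then stand the nylon punch upright on the bench again and let go.

Things in the scene. Friction and masses are not known exactly. Their poses are not given: they have to be found in the camera images.
- nylon_punch: Punch standing on the bench, 120 mm tall: white nylon foot, 44 mm diameter, 40 mm high, below a blue round handle, 28 mm diameter, from 40 to 120 mm up. 0.16 kg. Origin: centre of the flat underside; z runs up the handle. An all-brass punch of the same shape stands 100 to 210 mm away, to its left or right.
- block: Aluminium tube block 95 (x) x 60 (y) x 50 (z) mm, dark holes in its flat top, between the 70 mm high jaws of a blue vise. Origin: centre of its underside. It only slides straight down, at a push of about 10 N, and stays where left. Starts 8 to 13 mm too high; home, its underside is 50 mm and its top 100 mm above the bench, and it goes no further. The vise (under 75 mm high) reaches 150 mm towards its -y.
- parallel_a: Steel parallel, a bar 130 (x) x 6 (y) x 20 (z) mm, standing on edge on the vise's bed (30 mm above the bench) under the block, along the block's x, about 20 mm to its +y side; its ends show beyond the block. Loose until the block presses on it. Origin: centre of its underside.
- parallel_b: The same kind of steel parallel, about 20 mm to the block's -y side. Origin: centre of its underside.

How it is judged:
By the outcome, as a careful person would: the job done as asked, in the order asked, and still so for the second after the job is handed in, with the robot touching nothing.
It also fails if it takes over 48 s, if anything falls off the work surface, if the arm or the gripper's body presses on something with over 40 N, if the wrist force passes 120 N, or if a joint passes its speed limit or range.

## Working session

There is one attempt and no reset: what is moved stays moved. The work goes in short steps, Python scripts to look and compute and a tool call to move; the robot and the scene stay as the last step left them, time stands still between calls to the robot, and variables do not carry over. Pictures are saved under pics/ and viewed, and the job is handed in when it is done.

Besides the shell and the picture viewer there is one more tool, called after "Request:" by a JSON object that holds its "op" and its "data". arm_command: Moves the arm, as the interface text tells. Its arguments: {"type":"object","properties":{"motion":{"type":"array","items":{"type":"number"}}},"required":["motion"]}

```bash
ls; mkdir -p pics; cat > h.py <<'E'
from cell import env
import numpy as np, cv2
def shot(c,name):
    p,d=env.read_camera(c); cv2.imwrite('pics/'+name,p[:,:,::-1]); np.savez('pics/'+name+'.npz',p=p,d=d,T=env.calibration(c)['cam_to_world']); return p,d
def w(c,d,u,v,k=None,z=None):
    k=k or env.calibration(c); z=d[int(v),int(u)] if z is None else z
    return (np.array(k['cam_to_world'])@[ (u-k['cx'])/k['fx']*z,(v-k['cy'])/k['fy']*z,z,1])[:3]
def cloud(c,d):
    k=env.calibration(c); v,u=np.mgrid[:420,:560]
    P=np.stack([(u-k['cx'])/k['fx']*d,(v-k['cy'])/k['fy']*d,d,np.ones_like(d)],-1)@np.array(k['cam_to_world']).T
    return P[...,:3]
E
python3 - <<'E'
from h import *
s=env.state();print(s['t'],s['eef_pos'],s['tcp_rot'],s['ft_force'],s['opening'])
for c in['scene','top']:
    p,d=shot(c,c+'1.png');P=cloud(c,d)
    for l in['nylon_punch','block','parallel_a']:
        for r in env.silhouettes(c,l)[:3]:
            m=r['region']&(d>0);print(c,l,round(r['confidence'],2),np.round(r['location']),m.sum(),np.round(np.median(P[m],0)),np.round(np.percentile(P[m],[3,97],axis=0)))
E
```

```text
pics
0.0 [ 200.00574647 -591.86500631  214.06582261] [-3.14149098e+00  1.10557064e-03 -1.24497937e+00] [-0.2036941  -0.16907231 -0.22123493] 0.9992399044680579
scene nylon_punch 0.66 [422. 253.] 1127 [524. 338.  51.] [[508. 318.   4.]
 [534. 355. 119.]]
scene block 0.74 [237. 194.] 1745 [589. -15. 104.] [[527. -56.  67.]
 [618.   3. 113.]]
scene parallel_a 0.57 [232. 227.] 59 [628. -12.  41.] [[620. -16.  30.]
 [632. -10.  50.]]
scene parallel_a 0.47 [224. 218.] 114 [612. -51.  41.] [[591. -55.  32.]
 [628. -49.  50.]]
top nylon_punch 0.71 [144. 200.] 899 [510. 323.  66.] [[493. 312.   9.]
 [531. 344. 122.]]
top parallel_a 0.55 [374. 205.] 56 [508. -47.  50.] [[499. -50.  37.]
 [518. -45.  53.]]
```

View pics/scene1.png

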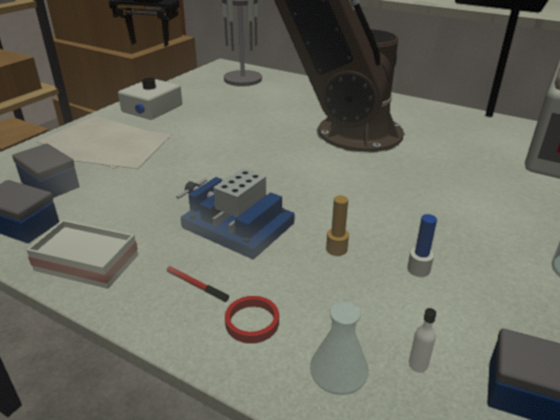

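View pics/top1.png

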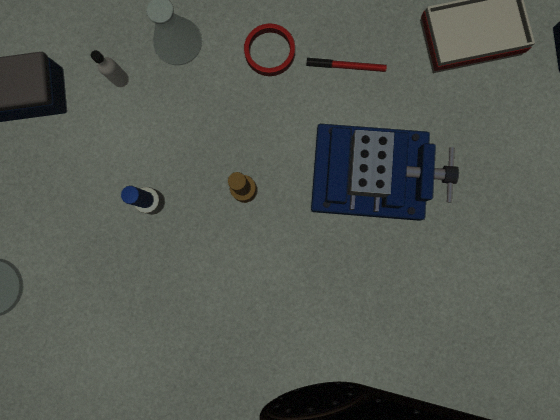

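The scene picture shows the nylon punch at (422,248), the brass one at (338,225) and the block at (240,193). In the top picture the nylon handle is at (131,194), brass at (238,183), the block top at (372,162) and the parallel ends at (352,202) and (377,203). Next I'll measure these precisely.

```bash
python3 - <<'E'
from h import *
for c in['top','scene']:
    f=np.load(f'pics/{c}1.png.npz');d=f['d'];P=cloud(c,d);z=P[...,2]
    for n,(x0,x1,y0,y1,z0,z1) in dict(nyl_top=(450,580,280,380,112,128),nyl_h=(450,580,280,380,50,110),nyl_foot=(450,580,280,380,34,44),brass=(450,650,120,260,112,128),brassf=(450,650,120,260,34,44),block=(500,660,-90,30,98,125),vise=(480,660,-160,60,60,78)).items():
        m=(d>0)&(P[...,0]>x0)&(P[...,0]<x1)&(P[...,1]>y0)&(P[...,1]<y1)&(z>z0)&(z<z1)
        if m.sum()<5: print(c,n,m.sum());continue
        q=P[m];r=cv2.minAreaRect(q[:,:2].astype(np.float32))
        print(c,n,m.sum(),np.round(np.median(q,0),1),np.round(q.min(0)),np.round(q.max(0)),[np.round(a,1) for a in r])
E
```

```text
top nyl_top 282 [511.5 331.3 120.7] [499. 319. 112.] [525. 347. 123.] [array([511.8, 332.8]), array([25.8, 27.7]), np.float64(4.1)]
top nyl_h 203 [508.2 321.   81.5] [498. 318.  50.] [526. 337. 109.] [array([510.8, 326.1]), array([15.7, 27.7]), np.float64(77.1)]
top nyl_foot 252 [506.8 322.5  40.6] [491. 311.  34.] [533. 352.  44.] [array([511.1, 329.2]), array([36.7, 42.6]), np.float64(68.4)]
top brass 274 [534.7 172.  120.5] [522. 159. 112.] [549. 186. 125.] [array([535.3, 172.3]), array([26.9, 26.7]), np.float64(0.3)]
top brassf 233 [525.8 163.5  40.5] [514. 151.  35.] [556. 193.  44.] [array([532.1, 170. ]), array([35., 43.]), np.float64(40.1)]
top block 2547 [567.8 -30.4 113.4] [520. -64.  98.] [617.   1. 118.] [array([569.1, -31.2]), array([59.9, 95.5]), np.float64(86.6)]
top vise 3587 [564.8 -70.7  70.3] [ 506. -160.   60.] [633.  35.  78.] [array([567.2, -64. ]), array([191.7, 120.7]), np.float64(86.4)]
scene nyl_top 159 [516.8 336.3 118.7] [499. 322. 112.] [526. 349. 122.] [array([512.7, 335.4]), array([26.9, 27.5]), np.float64(89.9)]
scene nyl_h 427 [523.1 338.1  81.1] [505. 321.  50.] [528. 349. 110.] [array([517.9, 337.1]), array([19.7, 27.7]), np.float64(12.3)]
scene nyl_foot 196 [523.4 338.6  39.1] [497. 314.  34.] [536. 358.  44.] [array([517.3, 336.4]), array([36.3, 42.1]), np.float64(9.6)]
scene brass 133 [539.9 176.8 118.7] [523. 162. 112.] [551. 189. 121.] [array([536.8, 176.2]), array([27.1, 26.3]), np.float64(24.6)]
scene brassf 174 [546.7 181.7  39. ] [516. 155.  34.] [558. 197.  44.] [array([539.4, 177.2]), array([36.6, 42.8]), np.float64(22.4)]
scene block 1038 [579.  -21.9 111.5] [520. -60.  98.] [620.   6. 115.] [array([569.3, -27.2]), array([62.2, 98.8]), np.float64(86.6)]
scene vise 1458 [589.8   1.5  68.5] [ 512. -160.   60.] [634.  39.  78.] [array([568.4, -61.7]), array([196.6, 121.3]), np.float64(86.8)]
```

```bash
cat >> h.py <<'E'
from scipy.spatial.transform import Rotation as Ro
def rel(*targets):
    s=env.state();R=Ro.from_euler('xyz',s['tcp_rot']).as_matrix()
    print(round(s['t'],2),np.round(s['eef_pos'],1),np.round(np.degrees(s['tcp_rot']),1),np.round(s['ft_force'],1),round(s['opening'],3),np.round(s['joints'],2))
    for t in targets: print(t,np.round(R.T@(np.array(t)-s['eef_pos']),1))
E
python3 -c "
from h import *
rel((400,-400,214),(560,-30,214),(512,333,214))"
```

```text
0.4 [ 200.  -592.1  214.6] [180.    0.  -71.3] [0.6 0.  0.2] 0.999 [-1.35  0.49  1.56 -0.    1.09 -0.11]
(400, -400, 214) [-118.  -250.9    0.6]
(560, -30, 214) [-417.4 -520.9    0.6]
(512, 333, 214) [-7.766e+02 -5.916e+02  6.000e-01]
```

Request:
{"op": "arm_command", "data": {"motion": [1,-118,-250,0,0,0,0,1,-118,-250,0,0,0,0,1,-118,-250,0,0,0,0,1,-118,-250,0,0,0,0,1,-118,-250,0,0,0,0,1,-118,-250,0,0,0,0,1,-417,-520,0,0,0,0,1,-417,-520,0,0,0,0,1,-417,-520,0,0,0,0,1,-417,-520,0,0,0,0,1,-417,-520,0,0,0,0,1,-417,-520,0,0,0,0,1,-417,-520,0,0,0,0,1,-417,-520,0,0,0,0,1,-417,-520,0,0,0,0,1,-777,-591,0,0,0,0,1,-777,-591,0,0,0,0,1,-777,-591,0,0,0,0,1,-777,-591,0,0,0,0,1,-777,-591,0,0,0,0]}}

```text
t: 2.4
eef_pos: [526.1, 218.6, 214.8]
tcp_rot: [-3.141, -0.0, -1.246]
ft_force: [0.5, -1.6, 0.1]
opening: 1.002
```

```bash
python3 -c "
from h import *
rel((512,333,214))"
```

```text
2.4 [526.1 218.6 214.8] [-180.    -0.   -71.4] [ 0.5 -1.6  0.1] 1.002 [ 0.28  0.41  1.7  -0.    1.03  1.52]
(512, 333, 214) [-113.   -23.2    0.7]
```

Request:
{"op": "arm_command", "data": {"motion": [1,-113,-23,0,0,0,0,1,-113,-23,0,0,0,0,1,-113,-23,0,0,0,0,1,-113,-23,0,0,0,0,1,-113,-23,0,0,0,0]}}

```text
t: 2.9
eef_pos: [512.3, 330.7, 214.4]
tcp_rot: [3.141, -0.0, -1.245]
ft_force: [1.0, 0.2, -0.3]
opening: 1.001
```

```bash
python3 -c "
from h import *
rel((512,333,214))
p,d=shot('wrist','w1.png');P=cloud('wrist',d);z=P[...,2]
for z0,z1 in((112,128),(34,44)):
    m=(d>0)&(z>z0)&(z<z1)&(np.hypot(P[...,0]-512,P[...,1]-333)<40)
    if m.sum()>5:
        q=P[m];print(m.sum(),np.median(q,0).round(1),cv2.minEnclosingCircle(q[:,:2].astype(np.float32)))
"
```

```text
2.9 [512.3 330.7 214.4] [180.   -0.  -71.3] [ 1.   0.2 -0.3] 1.001 [ 0.47  0.47  1.6  -0.    1.07  1.71]
(512, 333, 214) [-2.3 -0.5  0.4]
717 [513.5 333.3 120.3] ((512.6216430664062, 332.9045715332031), 13.892446517944336)
453 [522.9 338.4  40.3] ((512.4920043945312, 332.9009094238281), 21.938568115234375)
```

View pics/w1.png

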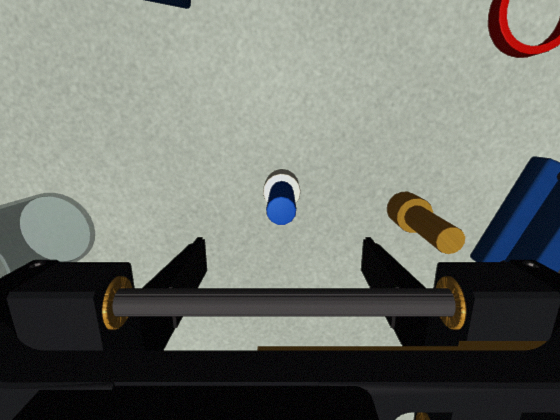

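The wrist view has the blue handle at (281,205) and brass right at (440,230). A grey round thing sits left at (55,230), so I'll check its clearance before going down.

```bash
python3 -c "
from h import *
f=np.load('pics/w1.png.npz');d=f['d'];k=env.calibration('wrist')
P=cloud('wrist',d);q=P[215:250,25:85].reshape(-1,3);print(np.median(q,0),q.min(0),q.max(0))
rel((512.6,332.9,56))"
```

```text
[392.56689031 561.40678482  62.86189278] [354.38174954 355.05328524   9.72889275] [585.26890642 586.79999015 384.88974613]
2.95 [512.5 330.3 214.5] [180.   -0.  -71.4] [ 0.1 -0.5 -1.1] 1.002 [ 0.46  0.47  1.6  -0.    1.07  1.71]
(512.6, 332.9, 56) [ -2.5  -1.  158.5]
```

Request:
{"op": "arm_command", "data": {"motion": [1,-2.5,-1,40,0,0,0,1,-2.5,-1,80,0,0,0,1,-2.5,-1,120,0,0,0,1,-2.5,-1,145,0,0,0,1,-2.5,-1,157,0,0,0,1,-2.5,-1,157,0,0,0,1,-2.5,-1,157,0,0,0]}}

```text
t: 3.65
eef_pos: [513.2, 334.0, 58.8]
tcp_rot: [-3.14, 0.0, -1.246]
ft_force: [0.1, 0.2, 0.5]
opening: 1.002
```

```bash
python3 -c "
from h import *
rel((512.6,332.9,56))"
```

```text
3.65 [513.2 334.   58.8] [-179.9    0.   -71.4] [0.1 0.2 0.5] 1.002 [ 0.47  0.66  1.73 -0.    0.75  1.72]
(512.6, 332.9, 56) [0.8 0.9 2.8]
```

Request:
{"op": "arm_command", "data": {"motion": [-1,0.8,0.8,1,0,0,0,-1,0.8,0.8,1,0,0,0,-1,0.8,0.8,1,0,0,0,-1,0.8,0.8,1,0,0,0,-1,0.8,0.8,1,0,0,0,-1,0.8,0.8,1,0,0,0,-1,0.8,0.8,1,0,0,0,-1,0.8,0.8,1,0,0,0]}}

```text
t: 4.45
eef_pos: [511.8, 333.3, 56.5]
tcp_rot: [3.141, -0.0, -1.245]
ft_force: [-0.6, -1.1, 0.1]
opening: 0.382
```

```bash
python3 -c "
from h import *
rel((512.6,332.9,56))"
```

```text
4.45 [511.8 333.3  56.5] [180.   -0.  -71.3] [-0.6 -1.1  0.1] 0.382 [ 0.47  0.66  1.74 -0.    0.74  1.71]
(512.6, 332.9, 56) [ 0.7 -0.6  0.5]
```

Request:
{"op": "arm_command", "data": {"motion": [-1,0,0,0,0,0,0,-1,0,0,0,0,0,0,-1,0,0,0,0,0,0,-1,0,0,0,0,0,0,-1,0,0,0,0,0,0]}}

```text
t: 4.95
eef_pos: [511.8, 333.3, 56.5]
tcp_rot: [3.142, -0.0, -1.245]
ft_force: [-0.2, 0.2, -1.5]
opening: 0.29
```

```bash
python3 -c "
from h import *
rel((512.6,332.9,156),(569,-30,220))"
```

```text
4.95 [511.8 333.3  56.5] [180.   -0.  -71.3] [-0.2  0.2 -1.5] 0.29 [ 0.47  0.66  1.74 -0.    0.74  1.71]
(512.6, 332.9, 156) [  0.6  -0.6 -99.5]
(569, -30, 220) [ 362.5   62.2 -163.4]
```

Request:
{"op": "arm_command", "data": {"motion": [-1,0,0,-10,0,0,0,-1,0,0,-40,0,0,0,-1,0,0,-80,0,0,0,-1,0,0,-120,0,0,0,-1,0,0,-150,0,0,0,-1,0,0,-163,0,0,0,-1,20,3,-163,0,0,0,-1,55,9,-163,0,0,0,-1,95,16,-163,0,0,0,-1,135,23,-163,0,0,0,-1,175,30,-163,0,0,0,-1,215,37,-163,0,0,0,-1,255,44,-163,0,0,0,-1,295,51,-163,0,0,0,-1,330,57,-163,0,0,0,-1,352,60,-163,0,0,0,-1,362,62,-163,0,0,0,-1,362,62,-163,0,0,0,-1,362,62,-163,0,0,0]}}

```text
t: 6.85
eef_pos: [568.6, -28.7, 219.3]
tcp_rot: [3.141, 0.0, -1.245]
ft_force: [-0.2, 0.2, -2.1]
opening: 0.291
```

```bash
python3 - <<'E'
from h import *
rel((569,-30,180))
p,d=shot('scene','s2.png')
p,d=shot('wrist','w2.png');P=cloud('wrist',d);z=P[...,2]
m=(d>0)&(z>98)&(z<125)&(abs(P[...,0]-569)<65)&(abs(P[...,1]+30)<60)
q=P[m];print(m.sum(),np.median(q,0),cv2.minAreaRect(q[:,:2].astype(np.float32)))
E
```

```text
6.85 [568.6 -28.7 219.3] [180.    0.  -71.3] [-0.2  0.2 -2.1] 0.291 [-0.17  0.41  1.69  0.    1.04  1.08]
(569, -30, 180) [ 1.4  0.1 39.3]
3431 [593.36895297 -26.1437501  113.37391559] ((569.5819091796875, -30.665802001953125), (59.55870056152344, 94.83493041992188), 86.46626281738281)
```

View pics/s2.png

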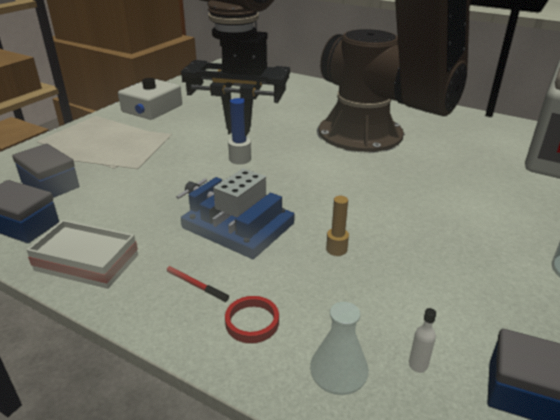

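View pics/w2.png

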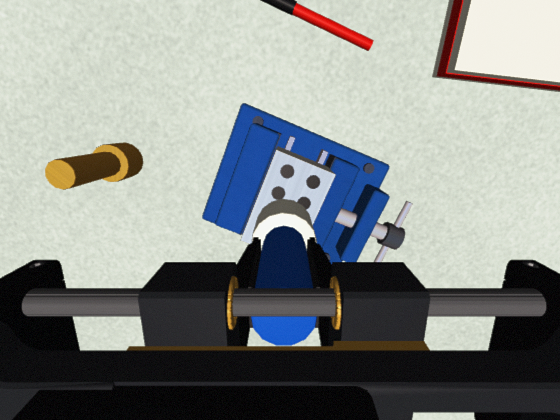

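The scene view shows the punch upright in the gripper at (240,145), above the block at (240,190). Lowering it to just above the block.

Request:
{"op": "arm_command", "data": {"motion": [-1,1.8,0,15,0,0,0,-1,1.8,0,30,0,0,0,-1,1.8,0,42,0,0,0,-1,1.8,0,45,0,0,0,-1,1.8,0,45,0,0,0,-1,1.8,0,45,0,0,0]}}

```text
t: 7.55
eef_pos: [569.8, -31.0, 175.1]
tcp_rot: [-3.141, -0.0, -1.245]
ft_force: [0.0, -0.1, -1.3]
opening: 0.288
```

```bash
python3 - <<'E'
from h import *
rel((569.4,-30.5,156.5))
E
```

```text
7.55 [569.8 -31.  175.1] [-180.    -0.   -71.3] [ 0.  -0.1 -1.3] 0.288 [-0.17  0.46  1.74 -0.    0.94  1.07]
(569.4, -30.5, 156.5) [-0.7  0.2 18.6]
```

Press slowly, 1 mm per row.

Request:
{"op": "arm_command", "data": {"motion": [-1,-0.5,0,1,0,0,0,-1,-0.5,0,2,0,0,0,-1,-0.5,0,3,0,0,0,-1,-0.5,0,4,0,0,0,-1,-0.5,0,5,0,0,0,-1,-0.5,0,6,0,0,0,-1,-0.5,0,7,0,0,0,-1,-0.5,0,8,0,0,0,-1,-0.5,0,9,0,0,0,-1,-0.5,0,10,0,0,0,-1,-0.5,0,11,0,0,0,-1,-0.5,0,12,0,0,0]}}

```text
t: 8.75
eef_pos: [569.5, -30.7, 163.5]
tcp_rot: [-3.141, -0.0, -1.245]
ft_force: [-3.0, 0.3, 8.3]
opening: 0.291
```

Request:
{"op": "arm_command", "data": {"motion": [-1,0,0,1,0,0,0,-1,0,0,2,0,0,0,-1,0,0,3,0,0,0,-1,0,0,4,0,0,0,-1,0,0,4,0,0,0]}}

```text
t: 9.25
eef_pos: [569.5, -30.8, 159.3]
tcp_rot: [-3.141, -0.0, -1.245]
ft_force: [-1.5, 0.8, 6.2]
opening: 0.291
```

Request:
{"op": "arm_command", "data": {"motion": [-1,0,0,1,0,0,0,-1,0,0,2,0,0,0,-1,0,0,2,0,0,0]}}

```text
t: 9.55
eef_pos: [569.5, -30.7, 157.3]
tcp_rot: [-3.141, -0.0, -1.245]
ft_force: [-1.9, 0.6, 7.0]
opening: 0.289
```

Request:
{"op": "arm_command", "data": {"motion": [-1,0,0,1,0,0,0,-1,0,0,1,0,0,0]}}

```text
t: 9.75
eef_pos: [569.5, -30.7, 156.5]
tcp_rot: [-3.141, -0.0, -1.245]
ft_force: [-2.1, -0.7, 7.5]
opening: 0.288
```

Request:
{"op": "arm_command", "data": {"motion": [-1,0,0,1,0,0,0,-1,0,0,1,0,0,0]}}

```text
t: 9.95
eef_pos: [569.6, -30.8, 156.5]
tcp_rot: [-3.14, -0.001, -1.245]
ft_force: [-5.6, 0.4, 18.2]
opening: 0.289
```

```bash
python3 - <<'E'
from h import *
rel((569.4,-30.5,156.5))
p,d=shot('wrist','w3.png');P=cloud('wrist',d);z=P[...,2]
m=(d>0)&(z>92)&(z<125)&(abs(P[...,0]-594)<15)&(abs(P[...,1]+30)<20)
q=P[m];print(m.sum(),np.median(q,0))
for c in('scene','top'):
  p,d=shot(c,c+'3.png');P=cloud(c,d);f=np.load(f'pics/{c}1.png.npz');P0=cloud(c,f['d'])
  for Q in(P0,P):
    m=(Q[...,2]>92)&(Q[...,2]<125)&(abs(Q[...,0]-604)<9)&(abs(Q[...,1]+30)<20);print(c,m.sum(),np.median(Q[m],0))
E
```

```text
9.95 [569.6 -30.8 156.5] [-1.799e+02 -1.000e-01 -7.130e+01] [-5.6  0.4 18.2] 0.289 [-0.17  0.48  1.76 -0.    0.9   1.08]
(569.4, -30.5, 156.5) [-0.3  0.1 -0. ]
1791 [595.66677485 -28.17763667 100.61483547]
scene 102 [604.15561735 -30.54368597 112.08932079]
scene 101 [604.43350487 -30.05732647  99.20420899]
top 314 [603.98392851 -30.31461055 113.63834524]
top 0 [nan nan nan]
  return _methods._mean(a, axis=axis, dtype=dtype,
  ret = um.true_divide(
```

It has stopped at the home height and the force is rising. One firmer push to confirm the seat.

Request:
{"op": "arm_command", "data": {"motion": [-1,0,0,0.5,0,0,0,-1,0,0,0.8,0,0,0,-1,0,0,0.8,0,0,0]}}

```text
t: 10.4
eef_pos: [569.6, -30.7, 156.4]
tcp_rot: [-3.14, -0.001, -1.245]
ft_force: [-7.7, 1.4, 24.9]
opening: 0.293
```

```bash
python3 - <<'E'
from h import *
rel()
E
```

```text
10.4 [569.6 -30.7 156.4] [-1.799e+02 -1.000e-01 -7.130e+01] [-7.7  1.4 24.9] 0.293 [-0.17  0.48  1.76 -0.    0.9   1.08]
```

View pics/scene3.png

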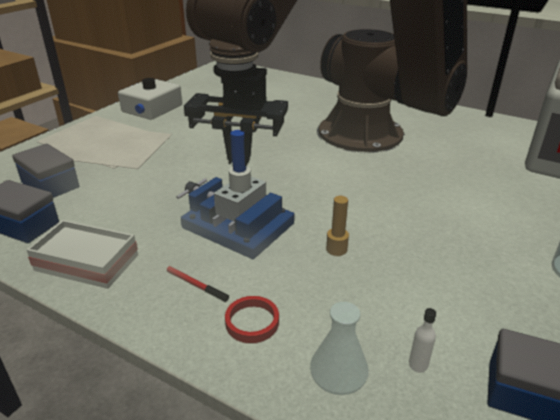

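The block is down level with the jaws at (240,195), the punch square on it. Lifting and returning it to its first spot.

Request:
{"op": "arm_command", "data": {"motion": [-1,0,0,-5,0,0,0,-1,0,0,-25,0,0,0,-1,0,0,-50,0,0,0,-1,0,0,-66,0,0,0,-1,-20,-3,-66,0,0,0,-1,-55,-9,-66,0,0,0,-1,-95,-16,-66,0,0,0,-1,-135,-23,-66,0,0,0,-1,-175,-30,-66,0,0,0,-1,-215,-37,-66,0,0,0,-1,-255,-44,-66,0,0,0,-1,-295,-51,-66,0,0,0,-1,-330,-57,-66,0,0,0,-1,-353,-60,-66,0,0,0,-1,-363,-62,-66,0,0,0,-1,-363,-62,-66,0,0,0,-1,-363,-62,-66,0,0,0]}}

```text
t: 12.1
eef_pos: [512.1, 332.2, 219.6]
tcp_rot: [3.141, -0.0, -1.245]
ft_force: [-0.3, -0.4, -2.1]
opening: 0.293
```

```bash
python3 - <<'E'
from h import *
rel((512,333,60),(512,333,56.4))
p,d=shot('scene','s4.png');P=cloud('scene',d)
m=(P[...,2]>85)&(P[...,2]<125)&(abs(P[...,0]-569)<30)&(abs(P[...,1]+30)<20);print(m.sum(),np.median(P[m],0))
p,d=shot('top','t4.png');P=cloud('top',d)
m=(P[...,2]>85)&(P[...,2]<125)&(abs(P[...,0]-569)<30)&(abs(P[...,1]+30)<20);print(m.sum(),np.median(P[m],0))
cv2.imwrite('pics/s4c.png',cv2.resize(cv2.imread('pics/s4.png')[140:270,160:320],None,fx=4,fy=4))
cv2.imwrite('pics/s4d.png',cv2.resize(cv2.imread('pics/s4.png')[60:280,350:520],None,fx=2.5,fy=2.5))
E
```

```text
12.1 [512.1 332.2 219.6] [180.   -0.  -71.4] [-0.3 -0.4 -2.1] 0.293 [ 0.47  0.47  1.59 -0.    1.09  1.71]
(512, 333, 60) [ -0.9  -0.2 159.6]
(512, 333, 56.4) [ -0.9  -0.2 163.2]
314 [570.41790887 -29.44336466  99.07350016]
1004 [568.8048554  -30.71286209 100.68990084]
```

View pics/s4c.png

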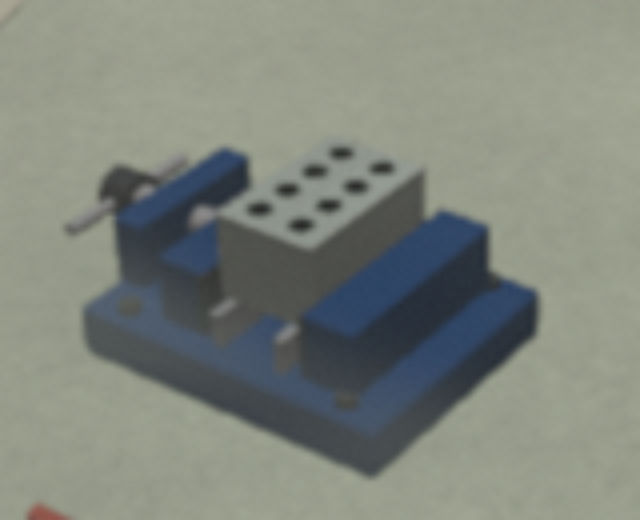

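View pics/s4d.png

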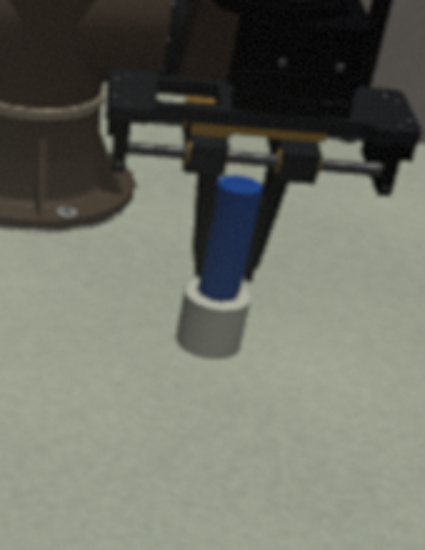

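The block top reads 99–101 mm, both parallel ends sit flush under it at (222,318) and (288,345) in the crop, and the punch is still upright. Setting it down.

Request:
{"op": "arm_command", "data": {"motion": [-1,-0.9,0,30,0,0,0,-1,-0.9,0,65,0,0,0,-1,-0.9,0,100,0,0,0,-1,-0.9,0,130,0,0,0,-1,-0.9,0,150,0,0,0,-1,-0.9,0,157,0,0,0,-1,-0.9,0,159,0,0,0,-1,-0.9,0,160,0,0,0,-1,-0.9,0,161,0,0,0,-1,-0.9,0,161,0,0,0]}}

```text
t: 13.2
eef_pos: [512.0, 334.0, 59.6]
tcp_rot: [-3.14, 0.0, -1.245]
ft_force: [0.6, 0.2, -1.9]
opening: 0.293
```

Request:
{"op": "arm_command", "data": {"motion": [-1,0,0,0.7,0,0,0,-1,0,0,1,0,0,0,-1,0,0,1,0,0,0]}}

```text
t: 13.5
eef_pos: [511.6, 333.9, 57.9]
tcp_rot: [-3.141, -0.0, -1.245]
ft_force: [-0.9, 0.5, -1.3]
opening: 0.297
```

Request:
{"op": "arm_command", "data": {"motion": [-1,0,0,0.5,0,0,0,-1,0,0,1,0,0,0,-1,0,0,1,0,0,0]}}

```text
t: 13.8
eef_pos: [511.6, 333.9, 56.7]
tcp_rot: [3.141, -0.0, -1.245]
ft_force: [-0.6, 0.3, -1.4]
opening: 0.29
```

Request:
{"op": "arm_command", "data": {"motion": [-1,0,0,0.4,0,0,0,-1,0,0,0.8,0,0,0,-1,0,0,0.8,0,0,0]}}

```text
t: 14.1
eef_pos: [511.7, 333.9, 56.5]
tcp_rot: [-3.141, -0.0, -1.245]
ft_force: [-1.2, -0.1, 4.6]
opening: 0.294
```

Contact. Letting go.

Request:
{"op": "arm_command", "data": {"motion": [-1,0,0,-0.4,0,0,0,-0.3,0,0,-0.4,0,0,0,0,0,0,-0.4,0,0,0,0.4,0,0,-0.4,0,0,0,1,0,0,-0.4,0,0,0,1,0,0,-0.4,0,0,0,1,0,0,-0.4,0,0,0,1,0,0,-0.4,0,0,0,1,0,0,-0.4,0,0,0,1,0,0,-0.4,0,0,0,1,0,0,-0.4,0,0,0]}}

```text
t: 15.2
eef_pos: [511.6, 333.9, 56.4]
tcp_rot: [3.142, -0.0, -1.245]
ft_force: [-0.5, -0.4, 0.4]
opening: 0.991
```

Request:
{"op": "arm_command", "data": {"motion": [1,0,0,-10,0,0,0,1,0,0,-30,0,0,0,1,0,0,-60,0,0,0,1,0,0,-100,0,0,0,1,0,0,-140,0,0,0,1,0,0,-165,0,0,0,1,0,0,-165,0,0,0,1,0,0,-165,0,0,0]}}

```text
t: 16.0
eef_pos: [511.5, 333.8, 222.0]
tcp_rot: [-3.141, 0.0, -1.245]
ft_force: [0.2, -0.4, -0.6]
opening: 1.002
```

```bash
python3 - <<'E'
from h import *
rel()
for c in('scene','wrist','top'):
  p,d=shot(c,c+'5.png');P=cloud(c,d)
  for z0,z1 in((112,128),(34,44)):
    m=(d>0)&(P[...,2]>z0)&(P[...,2]<z1)&(np.hypot(P[...,0]-512,P[...,1]-333)<40)
    q=P[m]
    if len(q)>5: print(c,len(q),np.median(q,0).round(1),cv2.minEnclosingCircle(q[:,:2].astype(np.float32)))
  m=(P[...,2]>85)&(P[...,2]<125)&(abs(P[...,0]-569)<40)&(abs(P[...,1]+30)<22)
  if m.sum(): print('block',m.sum(),np.median(P[m],0))
E
```

```text
16.0 [511.5 333.8 222. ] [-179.9    0.   -71.3] [ 0.2 -0.4 -0.6] 1.002 [ 0.47  0.46  1.59 -0.    1.09  1.72]
scene 155 [517.  336.9 118.8] ((512.5460205078125, 336.2127685546875), 14.456475257873535)
scene 189 [523.4 338.7  39. ] ((513.8286743164062, 336.343505859375), 22.009281158447266)
block 453 [570.64400203 -29.54419875  99.08477902]
wrist 685 [512.9 334.2 119.6] ((511.86541748046875, 334.0281982421875), 13.993943214416504)
wrist 433 [522.3 339.2  39.6] ((512.1395874023438, 333.90765380859375), 21.62257957458496)
top 205 [508.  330.2 120.7] ((510.9761047363281, 332.1855773925781), 13.987485885620117)
top 247 [506.8 322.8  40.5] ((511.9200439453125, 332.6833801269531), 21.80527687072754)
block 1462 [568.49275745 -29.57780474 100.66160146]
```

View pics/scene5.png

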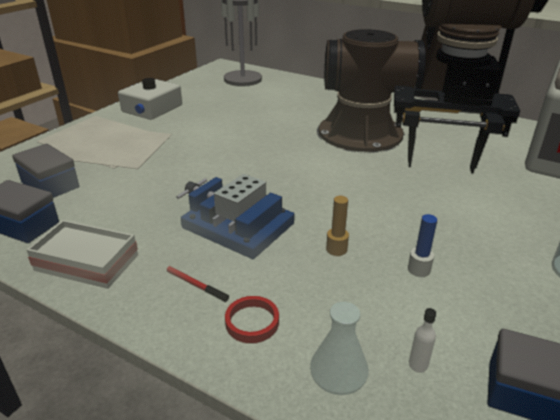

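The nylon punch stands free at (423,245), the block is home at (240,197), and the gripper is clear of everything.

```bash
python3 -c "
from cell import env
print(env.job_done())"
```

```text
the job is handed in; nothing more can be done
None
```

The block is fully home and the nylon punch is standing upright on the bench again, released. I handed the job in at about 16 s of the 48 s allowed.

- **Pressing:** I held the nylon punch by its blue handle and pressed straight down on the middle of the block. It slid at roughly 8–10 N, then stopped dead at home height while the force rose to about 25 N.
- **Block:** its top went from about 112–113 mm to 99.1 mm (scene camera) and 100.7 mm (top camera). Home is 100 mm, so both agree within calibration.
- **Parallels:** the visible ends of both sit flush under the block in the picture. I judged their tightness from that and the hard stop, and did not test it by touch.
- **Punch:** it is within about 1 mm of its original spot. The wrist camera puts the handle top and foot in line to within about 0.3 mm, so it is upright. The gripper is open and clear above it, and the brass punch was not touched.

No check failed.

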